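# Case up the spare microscope optics

## Task

The four spare microscope optics stand on the black bases of their storage cases; shut each case by lowering the white cover that fits it over the optic, mouth down, until the cover stands fully and level on its base. Each optic has its own cover, so that in the end all four are covered: the slimmer the optic, the narrower and taller its cover. Do not knock any optic over.

Things in the scene. Friction and masses are not known exactly. Their poses are not given: they have to be found in the camera images.
- objective_slim: Slim high-power microscope objective: bright metal barrel tapering to a small nose on top. It is fixed upright on its round black case base, 46 mm across and 8 mm thick, which stands loose on the table; above the base it is 22 mm thick at its widest and 60 mm high (68 mm over the table). Origin: centre of the base's underside; z up.
- eyepiece: Microscope eyepiece: steel tube below, wider black head with a rubber eye cup and lens on top. It is fixed upright on its round black case base, 54 mm across and 8 mm thick, which stands loose on the table; above the base it is 30 mm thick at its widest and 47 mm high (55 mm over the table). Origin: centre of the base's underside; z up.
- camera_adapter: Camera adapter: bright metal tube stepped narrower upward in three steps, lens in its top. It is fixed upright on its round black case base, 62 mm across and 8 mm thick, which stands loose on the table; above the base it is 38 mm thick at its widest and 34 mm high (42 mm over the table). Origin: centre of the base's underside; z up.
- front_lens: Front lens of a stereo microscope: low wide black ring with domed glass on top. It is fixed upright on its round black case base, 70 mm across and 8 mm thick, which stands loose on the table; above the base it is 46 mm thick at its widest and 22 mm high (30 mm over the table). Origin: centre of the base's underside; z up.
- cover_tallest: Round white plastic case cover, the narrowest and tallest of the four: an upside-down cup 42 mm across and 68 mm high outside, 38 mm across and 65 mm deep inside, straight sides, flat top. It starts loose on the table, mouth down. Origin: centre of its mouth (the lower rim); z up. About 45 g; grip it across its sides, 25 N is ample. The cover for the objective_slim.
- cover_tall: Round white plastic case cover, the second narrowest and second tallest of the four: an upside-down cup 50 mm across and 55 mm high outside, 46 mm across and 52 mm deep inside, straight sides, flat top. It starts loose on the table, mouth down. Origin: centre of its mouth (the lower rim); z up. About 45 g; grip it across its sides, 25 N is ample. The cover for the eyepiece.
- cover_low: Round white plastic case cover, the second widest and second lowest of the four: an upside-down cup 58 mm across and 42 mm high outside, 54 mm across and 39 mm deep inside, straight sides, flat top. It starts loose on the table, mouth down. Origin: centre of its mouth (the lower rim); z up. About 45 g; grip it across its sides, 25 N is ample. The cover for the camera_adapter.
- cover_lowest: Round white plastic case cover, the widest and lowest of the four: an upside-down cup 66 mm across and 30 mm high outside, 62 mm across and 27 mm deep inside, straight sides, flat top. It starts loose on the table, mouth down. Origin: centre of its mouth (the lower rim); z up. About 45 g; grip it across its sides, 25 N is ample. The cover for the front_lens.

How it is judged (in metres and radians):
At the end, for the whole second after the job is handed in: Every optic stands upright on the table under its own cover: each cover level (within 3.4 degrees), its rim down on the base (no more than 3 mm above it), its centre within 10.5 mm of the base's centre, all released and at rest (horizontal distance between cover_tallest and objective_slim below 0.0105 m and z of cover_tallest in the frame of objective_slim between 0.005 and 0.011 m and angle between each of cover_tallest, objective_slim, cover_tall, eyepiece, cover_low, camera_adapter, cover_lowest, front_lens's own z axis and vertical below 0.06 rad and height (world z) of each of objective_slim, eyepiece, camera_adapter, front_lens below 0.005 m and linear speed of each of cover_tallest, objective_slim, cover_tall, eyepiece, cover_low, camera_adapter, cover_lowest, front_lens below 0.02 m/s and horizontal distance between cover_tall and eyepiece below 0.0105 m and z of cover_tall in the frame of eyepiece between 0.005 and 0.011 m and horizontal distance between cover_low and camera_adapter below 0.0105 m and z of cover_low in the frame of camera_adapter between 0.005 and 0.011 m and horizontal distance between cover_lowest and front_lens below 0.0105 m and z of cover_lowest in the frame of front_lens between 0.005 and 0.011 m); the robot touches nothing.
It fails at once if one of the four optics is knocked over (leans more than 30 degrees) (angle between any of objective_slim, eyepiece, camera_adapter, front_lens's own z axis and vertical above 0.52 rad).
It also fails if it takes over 96 s, if anything falls off the work surface, if the arm or the gripper's body presses on something with over 40 N, if the wrist force passes 120 N, or if a joint passes its speed limit or range.

## Robot

A 6-joint arm with a two-finger parallel gripper is mounted at the origin on a cart in front of the work surface, level with it; the furniture and walls round the work are solid. World frame = base frame: x ahead of the robot, y to its left, z up, the work surface at z = 0. Lengths are in mm, angles in rad, forces in N, time in s.
With the tool pointing down it reaches from about 275 to 825 mm from the base axis. Payload 5.2 kg.
Tool frame: the origin (TCP) lies at the very end of the fingers, on their centre line; the grasp point (between the pads) lies 19 mm behind it (tcp_to_grasp is the distance from the TCP to the grasp point, in mm); z points along the fingers, y is the direction in which the jaws open and shut (so a half turn about z gives the same grasp; the last joint's range is limited). The gripper opens to 93 mm and grips with 3 to 60 N. Pads are 15 mm wide; open, the fingers measure 128 mm over their backs; the gripper's body (75 mm by 188 mm) begins 65 mm behind the grasp point.
Start: joints at [-1.526, 0.259, 1.535, -0, 1.348, -0.203], TCP at [134.92, -533.199, 197.553] pointing down, gripper open.
Joint ranges: [-3.14, 3.14], [-0.91, 2.08], [0.19, 2.58], [-1.22, 4.36], [0.22, 2.71], [-3.12, 3.12]. Speed limits (rad/s): [2.57, 2.57, 3.14, 3.14, 3.14, 3.14].

## Interface

Orientations are given as a 3x3 rotation matrix whose columns are the frame's x, y, z axes.
In Python, from plant import observe, get_image, sign_off, spot_in, tcp_to_grasp gives the robot as it stands.
- The arm moves only by the shell command python3 -m inch 'ROWS' [OPENING] [FORCE]. ROWS is JSON, a list of rows, each a list of 6 numbers: the shift along the tool's x, y, z in m, then the turn, a rotation vector about the tool's x, y, z in degrees. A call has 1 to 12 rows; each row shifts and turns the pose as measured when the row begins, along the tool's axes as they then stand; what a row does not reach is not made up. A row lasts 1/10 s, in which the tool goes at most 50 mm and 8.59 degrees, less where a joint would pass 70% of its speed; a pose out of reach is approached as far as the arm can. A call with a gripper value outside its range is refused whole. OPENING is the closure in counts, from 0 (fully open) to 255 (shut), set as the call begins (- or left out, the last holds). The fingers move at their own pace and stop on an object; FORCE is the grip in N (left out, the last holds). Time passes only in rows, so rows that do not move let the fingers close. It gives the time, the measured TCP pose, the force and the opening at its end, in the units of the state.
- observe(): the state, without advancing time (a new reading comes with each control period).
- get_image(name): name is "scene" or "top" or "wrist"; returns a dict with "image" (420x560x3 uint8, red, green, blue), "range_z" (420x560 float32, mm along the optical axis (not along the pixel's ray), 0 where there is no reading), "fovy" (degrees; the focal length in pixels is half the picture's height over the tangent of half this angle, whatever the lens; pixels are square), "cx", "cy" (the principal point, pixels), "T" (4x4, takes a point from camera to world coordinates); the wrist camera has in their place "hand_eye" (4x4, takes a point from camera to tool coordinates, whose origin is the TCP and whose axes are the flange's). Camera axes: x right, y down, z forward; pixel columns grow to the right and rows downward; lengths in mm; the calibration is good to about 2 mm. A picture is of the moment at which its call begins: read the wrist's pose just before it.
- sign_off(): hands the job in, once; it reports no verdict.
Trained networks look in the newest picture that a camera, given by its name, has taken for a name from the list of things; names that differ only in an ending like _2 or _b are one class to them, and where a whole thing is asked for, a point or a joint stands for the part that bears it (a point fixed in the world has none). Each returns a list of dicts, best first, with "p" (0 to 1); they miss things now and then, are a little off and sometimes report something else, mostly with a low value. They report only what shows in the picture. A call takes as long as a camera call.
- spot_in(target, camera): "pixel" ([column, row] in pixels, amid what is visible of it).
The state is a dict: "time": time; "joint_pos": joint angles; "joint_velocities": joint speeds; "joint_efforts": joint torques, N m; "position": TCP position; "tcp_rot": TCP orientation; "wrist_force": force on the tool from outside, world axes, zero at the start; "torque": the same for the moment, N m; "grip_width": opening from 0.0 (shut) to 1.0 (fully open).
Only numpy, scipy, OpenCV 4.12 (cv2) and the standard library are available. Lean on these libraries where they do the work, as an engineer would, in place of code of your own. Each camera call takes 0.05 s, during which the arm holds its last target. There are 200 camera calls.

## Working session

There is one attempt and no reset: what is moved stays moved. The work goes in short steps, Python scripts to look and compute and a shell command to move; the robot and the scene stay as the last step left them, time stands still between calls to the robot, and variables do not carry over. Pictures are saved under pics/ and viewed, about 12 in all and at most 16, crops included, and the job is handed in when it is done.

```bash
mkdir -p pics; ls
cat > h.py <<'E'
import numpy as np, cv2
from plant import *
def cloud(d,T):
    z=d["range_z"]; f=210/np.tan(np.radians(d["fovy"]/2))
    v,u=np.mgrid[0:420,0:560]
    P=np.stack([(u-d["cx"])/f*z,(v-d["cy"])/f*z,z,np.ones_like(z)],-1)@T.T
    P[z<=0]=np.nan
    return P[...,:3]
N=["objective_slim","eyepiece","camera_adapter","front_lens","cover_tallest","cover_tall","cover_low","cover_lowest"]
E
python3 - <<'E'
from h import *
s=observe();print(s)
for c in ["top","scene"]:
    d=get_image(c);cv2.imwrite(f"pics/{c}0.png",d["image"][...,::-1])
    P=cloud(d,d["T"])
    for n in N:
        for r in spot_in(n,c)[:3]:
            u,v=map(int,r["pixel"]);print(c,n,round(r["p"],2),u,v,np.round(P[v,u],0))
E
```

```text
pics
{'time': 0.0, 'joint_pos': array([-1.52576789e+00,  2.59350218e-01,  1.53606696e+00, -2.43338204e-05,
        1.34796639e+00, -2.02777615e-01]), 'joint_velocities': array([ 9.39945231e-05, -8.01713233e-04,  1.26322794e-03, -3.20894854e-04,
       -4.74713133e-04,  4.58242531e-04]), 'joint_efforts': array([ 1.59247429e-03, -4.37305677e+01, -2.84001768e+01,  7.18951179e-02,
        4.11027367e-02, -1.32409023e-04]), 'position': array([ 134.90215468, -532.6129809 ,  196.72030941]), 'tcp_rot': array([[ 9.69451575e-01,  2.45282760e-01, -1.04323215e-04],
       [ 2.45282550e-01, -9.69449985e-01,  1.78803665e-03],
       [ 3.37438425e-04, -1.75900361e-03, -9.99998396e-01]]), 'wrist_force': array([ 0.02248063,  0.22975485, -0.63761331]), 'torque': array([-0.00954417,  0.02285641,  0.02432856]), 'grip_width': 1.0053681202882474}
top objective_slim 0.73 250 252 [419.  56.  52.]
top eyepiece 0.54 211 213 [516. 151.  50.]
top camera_adapter 0.72 165 209 [529. 265.  45.]
top front_lens 0.85 399 172 [ 615. -318.   32.]
top cover_tallest 0.81 252 207 [527.  50.  64.]
top cover_tallest 0.72 399 207 [ 524. -310.   41.]
top cover_tall 0.81 210 248 [430. 151.  55.]
top cover_low 0.56 401 208 [ 521. -314.   42.]
top cover_lowest 0.69 400 250 [ 420. -309.   28.]
scene objective_slim 0.55 260 263 [420.  57.  18.]
scene eyepiece 0.79 197 252 [516. 156.  31.]
scene eyepiece 0.74 149 279 [521. 271.  24.]
scene camera_adapter 0.97 149 281 [518. 273.  21.]
scene front_lens 0.7 194 253 [519. 162.  30.]
scene front_lens 0.65 337 145 [nan nan nan]
scene cover_tallest 0.66 232 222 [524.  59.  56.]
scene cover_tallest 0.51 196 252 [515. 159.  36.]
scene cover_tall 0.62 218 277 [423. 158.  53.]
```

View pics/top0.png

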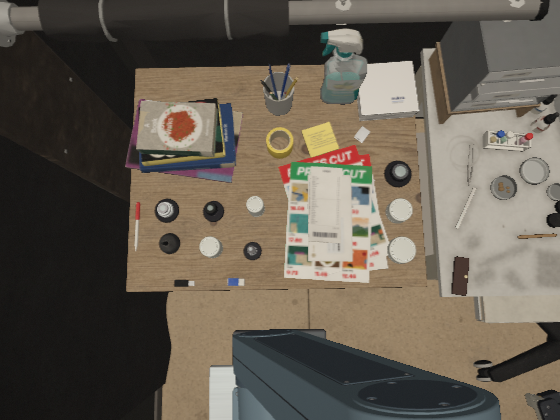

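View pics/scene0.png

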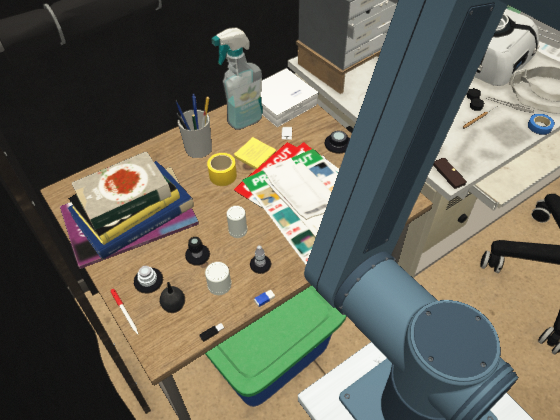

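Run:
```python
from h import *
d=get_image("top");P=cloud(d,d["T"]);z=P[...,2]
m=((z>12)&(z<110)&(P[...,0]>250)&(P[...,0]<800)).astype(np.uint8)
n,l,st,c=cv2.connectedComponentsWithStats(m)
for i in range(1,n):
    if st[i,4]>60:
        q=P[l==i];t=np.percentile(q[:,2],90)
        top=q[q[:,2]>t-8]
        (x,y),r=cv2.minEnclosingCircle(top[:,:2].astype(np.float32))
        print(st[i],"all",q.min(0).round(),q.max(0).round(),"topcircle",round(x),round(y),round(r),"med",np.median(top,0).round())
```

```text
[  424    89   136   208 24115] all [ 307. -732.   12.] [ 800. -397.  110.] topcircle 559 -566 285 med [ 623. -596.   51.]
[265  93  27  21 365] all [780. -50.  13.] [800.  15. 109.] topcircle 798 -18 32 med [787. -20.  96.]
[ 125   98  118   84 3862] all [603.  78.  12.] [800. 381. 110.] topcircle 718 225 121 med [659. 185.  81.]
[359 100  60  20 980] all [ 762. -372.   12.] [ 800. -225.   53.] topcircle 781 -299 75 med [ 782. -295.   47.]
[  67  104   54  227 4126] all [250. 397.  12.] [780. 461. 110.] topcircle 514 428 266 med [502. 447. 102.]
[311 122  28  28 178] all [ 684. -170.   12.] [ 757. -102.   19.] topcircle 715 -136 45 med [ 727. -140.   13.]
[266 127  27  30 447] all [665. -51.  12.] [734.  15.  53.] topcircle 700 -18 35 med [698. -18.  48.]
[355 126  15  16  88] all [ 704. -252.   12.] [ 745. -215.   18.] topcircle 724 -233 20 med [ 724. -233.   14.]
[302 128  31  28 180] all [ 669. -154.   12.] [741. -78.  18.] topcircle 709 -116 47 med [ 695. -100.   13.]
[390 163  20  19 283] all [ 595. -349.   12.] [ 640. -297.   35.] topcircle 618 -320 23 med [ 618. -320.   29.]

[... 247 characters left out ...]
. -339.   12.] [ 547. -283.   47.] topcircle 518 -312 29 med [ 519. -311.   41.]
[157 202  17  16 199] all [513. 253.  12.] [552. 289.  47.] topcircle 533 272 15 med [532. 271.  42.]
[204 202  14  14 135] all [514. 138.  12.] [551. 175.  59.] topcircle 528 153 14 med [528. 153.  55.]
[159 233  21  21 353] all [422. 232.  22.] [471. 281. 101.] topcircle 446 256 18 med [445. 254.  59.]
[199 236  23  22 391] all [410. 129.  12.] [459. 178.  60.] topcircle 435 154 25 med [435. 154.  55.]
[387 236  29  28 609] all [ 389. -347.   12.] [ 455. -281.   35.] topcircle 421 -314 33 med [ 421. -313.   29.]
[247 245  11  10  77] all [416.  41.  12.] [437.  63.  71.] topcircle 426 55 6 med [425.  55.  66.]
```

The pictures show these objects (top-view pixels):
- Optics: slim objective (252,251), eyepiece (213,211), camera adapter (166,210) and front lens (398,173).
- Covers: tallest (255,205), tall (210,247), low (400,210) and lowest (402,250).
- A black blower at (169,243) is not part of the task.

The depth clusters agree with this. First I'll check the height of the right-hand bench and how far I need to move.

```bash
cat > to.py <<'E'
import sys
from h import *
# usage: to.py x y z jawdeg   (jaw axis tool-y angle in world, deg mod 180)
def delta(x,y,z,jaw=None):
    s=observe();R=s["tcp_rot"];p=s["position"]
    d=R.T@(np.array([x,y,z])-p)
    a=np.degrees(np.arctan2(R[1,1],R[0,1]))
    print("t %.1f"%s["time"],"p",p.round(1),"jaw",a.round(1),"tilt",np.round(R[:2,2],3),"j6 %.2f"%s["joint_pos"][5],"g %.2f"%s["grip_width"],"F",s["wrist_force"].round(1))
    print("shift tool mm",d.round(1), "" if jaw is None else "turn about z %.1f"%((a-jaw+90)%180-90))
if __name__=="__main__": delta(*map(float,sys.argv[1:]))
E
python3 to.py 421 -313 150 -76
python3 - <<'E'
from h import *
d=get_image("top");P=cloud(d,d["T"]);
for a,b in [(-420,-370),(-460,-420),(-400,-396),(-520,-460)]:
  for x0,x1 in [(380,460),(480,560),(580,660)]:
    m=(P[...,0]>x0)&(P[...,0]<x1)&(P[...,1]>a)&(P[...,1]<b); print(a,b,x0,np.percentile(P[m][:,2],[5,50,99]).round())
E
```

```text
t 0.9 p [ 134.9 -533.2  197.6] jaw -75.8 tilt [ 0. -0.] j6 -0.20 g 1.00 F [ 0.6 -1.  -0.4]
shift tool mm [ 331.3 -143.3   47.6] turn about z 0.2
-420 -370 380 [-58.  26.  37.]
-420 -370 480 [-10.  32.  37.]
-420 -370 580 [-9. 32. 38.]
-460 -420 380 [31. 34. 50.]
-460 -420 480 [30. 34. 41.]
-460 -420 580 [30. 34. 38.]
-400 -396 380 [16. 27. 36.]
-400 -396 480 [15. 26. 37.]
-400 -396 580 [16. 25. 36.]
-520 -460 380 [30. 33. 45.]
-520 -460 480 [30. 34. 41.]
-520 -460 580 [31. 34. 45.]
```

```bash
python3 -m inch '[[0.037,-0.016,0,0,0,0],[0.037,-0.016,0,0,0,0],[0.037,-0.016,0,0,0,0],[0.037,-0.016,0,0,0,0],[0.037,-0.016,0,0,0,0],[0.037,-0.016,0.01,0,0,0],[0.037,-0.016,0.01,0,0,0],[0.037,-0.016,0.01,0,0,0],[0.037,-0.016,0.01,0,0,0],[0,0,0,0,0,0],[0,0,0,0,0,0]]' 0 25
python3 to.py 421 -313 150 -76
```

```text
time: 2.1
position: [432.8, -306.6, 156.4]
tcp_rot: [[0.97, 0.242, 0.002], [0.242, -0.97, -0.005], [0.001, 0.005, -1.0]]
wrist_force: [-0.6, -0.7, 0.0]
grip_width: 0.999
t 2.1 p [ 432.8 -306.6  156.4] jaw -76.0 tilt [ 0.002 -0.005] j6 0.50 g 1.00 F [-0.6 -0.7  0. ]
shift tool mm [-13.    3.3   6.4] turn about z -0.0
```

```bash
cat > wl.py <<'E'
# wrist look: clusters above given height
import sys
from h import *
def look(zmin=12,save=None,box=None):
    s=observe();d=get_image("wrist")
    W=np.eye(4);W[:3,:3]=s["tcp_rot"];W[:3,3]=s["position"]
    P=cloud(d,W@d["hand_eye"]);z=P[...,2]
    if save: cv2.imwrite(save,d["image"][...,::-1])
    r=d["range_z"]
    m=((z>zmin)&(z<120)&(P[...,0]>250)&(P[...,0]<700)&(P[...,1]>-390)&(P[...,1]<390)).astype(np.uint8)
    n,l,st,c=cv2.connectedComponentsWithStats(m)
    for i in range(1,n):
        if st[i,4]>150:
            q=P[l==i];t=np.percentile(q[:,2],95);top=q[(q[:,2]>t-5)&(q[:,2]<t+4)]
            (x,y),rr=cv2.minEnclosingCircle(top[:,:2].astype(np.float32))
            print(st[i],"top z %.0f circle %.1f %.1f r %.1f"%(t,x,y,rr))
if __name__=="__main__": look(float(sys.argv[1]),sys.argv[2] if len(sys.argv)>2 else None)
E
python3 wl.py 15 pics/w1.png
```

```text
[   40     0   146   193 17250] top z 32 circle 484.4 -129.0 r 57.8
[ 314    0   51   50 2066] top z 33 circle 616.9 -322.0 r 22.4
[ 277   92   58   61 2792] top z 45 circle 518.0 -314.2 r 28.9
[ 253  182   59   59 2747] top z 33 circle 420.7 -315.3 r 32.8
```

```bash
python3 -m inch '[[-0.0135,0.0048,0.01,0,0,0],[0,0,0.04,0,0,0],[0,0,0.035,0,0,0],[0,0,0,0,0,0]]'
python3 to.py 420.8 -314.8 4 -76
```

```text
time: 2.55
position: [415.9, -322.2, 70.6]
tcp_rot: [[0.972, 0.235, 0.004], [0.235, -0.972, -0.011], [0.002, 0.011, -1.0]]
wrist_force: [-0.8, 0.6, 0.1]
grip_width: 1.002
t 2.5 p [ 415.9 -322.2   70.6] jaw -76.4 tilt [ 0.004 -0.011] j6 0.47 g 1.00 F [-0.8  0.6  0.1]
shift tool mm [ 6.3 -6.8 66.5] turn about z -0.4
```

```bash
sed -i 's|^    print("shift|    t=-R[2];print("level wx %.2f wy %.2f"%(np.degrees(-t[1]),np.degrees(t[0])))\n&|' to.py
python3 -m inch '[[0.006,-0.007,0.0,0.6,0,0],[0,0,0,0,0,0],[0,0,0.02,0,0,0],[0,0,0,0,0,0]]'
python3 to.py 420.8 -314.8 4 -76
```

```text
time: 2.95
position: [419.8, -318.3, 55.1]
tcp_rot: [[0.973, 0.231, 0.006], [0.231, -0.973, -0.005], [0.004, 0.006, -1.0]]
wrist_force: [-0.2, 0.0, 0.3]
grip_width: 0.997
t 3.0 p [ 419.8 -318.3   55.1] jaw -76.7 tilt [ 0.006 -0.005] j6 0.48 g 1.00 F [-0.2  0.   0.3]
level wx 0.34 wy -0.24
shift tool mm [ 1.6 -3.5 51.1] turn about z -0.7
```

```bash
python3 -m inch '[[0.002,-0.004,0.02,0.4,-0.3,-0.8],[0,0,0.02,0,0,0],[0,0,0.008,0,0,0],[0,0,0,0,0,0],[0,0,0,0,0,0]]'
python3 to.py 420.8 -314.8 4 -76
```

```text
time: 3.45
position: [425.6, -319.5, 14.8]
tcp_rot: [[0.969, 0.246, 0.008], [0.246, -0.969, -0.01], [0.005, 0.012, -1.0]]
wrist_force: [-0.5, -0.7, 0.5]
grip_width: 1.001
t 3.5 p [ 425.6 -319.5   14.8] jaw -75.8 tilt [ 0.008 -0.01 ] j6 0.47 g 1.00 F [-0.5 -0.7  0.5]
level wx 0.68 wy -0.30
shift tool mm [-3.5 -5.9 10.7] turn about z 0.2
```

```bash
python3 -m inch '[[-0.003,-0.006,0.004,0.8,-0.4,0],[0,0,0,0,0,0],[0,-0.001,0.004,0.2,-0.1,0],[0,0,0,0,0,0]]'
python3 to.py 420.8 -314.8 4 -76
```

```text
time: 3.85
position: [421.9, -314.5, 9.0]
tcp_rot: [[0.969, 0.246, -0.003], [0.246, -0.969, 0.002], [-0.002, -0.003, -1.0]]
wrist_force: [0.6, 0.2, -0.1]
grip_width: 1.001
t 3.9 p [ 421.9 -314.5    9. ] jaw -75.8 tilt [-0.003  0.002] j6 0.47 g 1.00 F [ 0.6  0.2 -0.1]
level wx -0.17 wy 0.13
shift tool mm [-1.1  0.1  5. ] turn about z 0.2
```

```bash
python3 -m inch '[[-0.001,0,0.006,0,0,0],[0,0,0,0,0,0]]'; python3 to.py 420.8 -314.8 4 -76
python3 -m inch '[[0,0,0,0,0,0],[0,0,0,0,0,0],[0,0,0,0,0,0],[0,0,0,0,0,0],[0,0,0,0,0,0],[0,0,0,0,0,0]]' 255 25
```

```text
time: 4.05
position: [420.9, -314.8, 2.6]
tcp_rot: [[0.969, 0.246, -0.003], [0.246, -0.969, 0.002], [-0.002, -0.003, -1.0]]
wrist_force: [0.3, -0.3, 0.1]
grip_width: 1.003
t 4.0 p [ 420.9 -314.8    2.6] jaw -75.8 tilt [-0.003  0.002] j6 0.47 g 1.00 F [ 0.3 -0.3  0.1]
level wx -0.16 wy 0.12
shift tool mm [-0.1  0.  -1.4] turn about z 0.2
time: 4.65
position: [420.7, -314.7, 2.3]
tcp_rot: [[0.969, 0.246, -0.003], [0.246, -0.969, 0.003], [-0.002, -0.003, -1.0]]
wrist_force: [-0.4, 0.9, -0.8]
grip_width: 0.74
```

```bash
python3 -m inch '[[0,0,0,0,0,0],[0,0,0,0,0,0],[0,0,-0.02,0,0,0],[0,0,-0.035,0,0,0],[0,0,-0.035,0,0,0],[0,0,0,0,0,0]]'
python3 to.py 617.3 -321 90 -76
```

```text
time: 5.25
position: [420.1, -313.9, 93.8]
tcp_rot: [[0.969, 0.245, -0.006], [0.246, -0.969, 0.006], [-0.004, -0.007, -1.0]]
wrist_force: [0.6, -0.8, -0.9]
grip_width: 0.742
t 5.2 p [ 420.1 -313.9   93.8] jaw -75.8 tilt [-0.006  0.006] j6 0.47 g 0.74 F [ 0.6 -0.8 -0.9]
level wx -0.42 wy 0.25
shift tool mm [189.4  55.3   2.6] turn about z 0.2
```

```bash
python3 -m inch '[[0.031,0.009,0,-0.1,0.1,0],[0.031,0.009,0,-0.1,0.1,0],[0.031,0.009,0,0,0,0],[0.031,0.009,0,0,0,0],[0.031,0.009,0,0,0,0],[0.025,0.009,0,0,0,0],[0,0,0,0,0,0],[0,0,0,0,0,0]]'
python3 to.py 617.3 -321 90 -76; python3 wl.py 10 pics/w2.png
```

```text
time: 6.05
position: [611.8, -320.5, 87.2]
tcp_rot: [[0.97, 0.244, -0.007], [0.244, -0.97, 0.006], [-0.005, -0.008, -1.0]]
wrist_force: [-1.1, 1.0, -0.3]
grip_width: 0.74
t 6.0 p [ 611.8 -320.5   87.2] jaw -75.9 tilt [-0.007  0.006] j6 0.68 g 0.74 F [-1.1  1.  -0.3]
level wx -0.44 wy 0.28
shift tool mm [ 5.2  1.8 -2.8] turn about z 0.1
[  23   41  106   51 3389] top z 15 circle 692.9 -131.1 r 42.2
[    0   106   222   184 24983] top z 31 circle 561.2 -132.4 r 80.9
[ 220  180  113  117 9886] top z 117 circle 611.9 -320.3 r 32.7
[334 242  29  34 225] top z 120 circle 622.5 -360.1 r 10.6
[220 329  55  14 559] top z 45 circle 505.3 -317.7 r 24.8
```

View pics/w2.png

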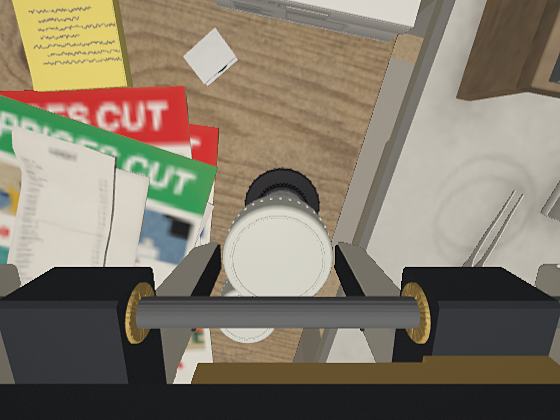

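The cover sits level and centred in the grip at (278,250), with the lens base just beyond it at (282,190). Next I'll centre it over the lens and lower it.

```bash
python3 -m inch '[[0.0055,0.002,0,-0.5,0.3,0],[0,0,0.02,0,0,0],[0,0,0.015,0,0,0],[0,0,0,0,0,0],[0,0,0,0,0,0]]'
python3 to.py 617.3 -321 10 -76
```

```text
time: 6.6
position: [614.4, -321.8, 52.6]
tcp_rot: [[0.971, 0.241, 0.002], [0.241, -0.971, -0.002], [0.001, 0.002, -1.0]]
wrist_force: [0.4, 0.1, -0.1]
grip_width: 0.745
t 6.6 p [ 614.4 -321.8   52.6] jaw -76.1 tilt [ 0.002 -0.002] j6 0.69 g 0.75 F [ 0.4  0.1 -0.1]
level wx 0.14 wy -0.06
shift tool mm [ 3.  -0.2 42.6] turn about z -0.1
```

```bash
python3 -m inch '[[0.003,0,0.01,0.2,0,0],[0,0,0.01,0,0,0],[0,0,0.006,0,0,0],[0,0,0,0,0,0],[0,0,0,0,0,0]]'
python3 to.py 617.3 -321 10 -76
```

```text
time: 7.1
position: [618.0, -322.0, 26.7]
tcp_rot: [[0.971, 0.24, 0.003], [0.24, -0.971, -0.0], [0.003, 0.001, -1.0]]
wrist_force: [0.2, 0.6, -0.6]
grip_width: 0.739
t 7.1 p [ 618.  -322.    26.7] jaw -76.1 tilt [ 0.003 -0.   ] j6 0.69 g 0.74 F [ 0.2  0.6 -0.6]
level wx 0.06 wy -0.17
shift tool mm [-0.5 -1.2 16.7] turn about z -0.1
```

```bash
python3 -m inch '[[0,-0.001,0.008,0,-0.2,0],[0,0,0.005,0,0,0],[0,0,0.002,0,0,0],[0,0,0,0,0,0],[0,0,0,0,0,0]]'
python3 to.py 617.3 -321 10.3 -76
```

```text
time: 7.6
position: [618.1, -320.9, 10.6]
tcp_rot: [[0.971, 0.24, -0.0], [0.24, -0.971, -0.002], [-0.001, 0.001, -1.0]]
wrist_force: [0.0, 0.4, 0.3]
grip_width: 0.74
t 7.6 p [ 618.1 -320.9   10.6] jaw -76.1 tilt [-0.    -0.002] j6 0.69 g 0.74 F [0.  0.4 0.3]
level wx 0.08 wy 0.04
shift tool mm [-0.8 -0.1  0.3] turn about z -0.1
```

```bash
python3 -m inch '[[0,0,0,0,0,0],[0,0,0,0,0,0],[0,0,0,0,0,0],[0,0,0,0,0,0],[0,0,-0.02,0,0,0],[0,0,-0.03,0,0,0],[0,0,-0.03,0,0,0],[0,0,-0.03,0,0,0],[0,0,0,0,0,0]]' 0
python3 to.py 518.2 -313.8 60 -76;python3 wl.py 10 pics/w3.png
```

```text
time: 8.5
position: [617.8, -320.7, 124.3]
tcp_rot: [[0.971, 0.24, -0.001], [0.24, -0.971, -0.001], [-0.001, 0.001, -1.0]]
wrist_force: [0.5, -0.9, -0.2]
grip_width: 0.999
t 8.5 p [ 617.8 -320.7  124.3] jaw -76.1 tilt [-0.001 -0.001] j6 0.69 g 1.00 F [ 0.5 -0.9 -0.2]
level wx 0.04 wy 0.07
shift tool mm [-95.  -30.7  64.4] turn about z -0.1
[  0  46  19  35 461] top z 27 circle 690.4 -51.2 r 10.0
[  54   61   91   44 2511] top z 15 circle 692.7 -130.5 r 42.2
[    0   106   219   191 23918] top z 30 circle 562.8 -132.0 r 80.1
[ 244  172   68   70 3711] top z 41 circle 617.9 -320.6 r 32.8
[ 221  261   57   36 1599] top z 44 circle 522.5 -313.3 r 28.3
```

```bash
python3 -m inch '[[-0.031,-0.01,0,0,0,0],[-0.031,-0.01,0,0,0,0],[-0.028,-0.009,0,0,0,0],[0,0,0.02,0,0,0],[0,0,0.02,0,0,0],[0,0,0.015,0,0,0],[0,0,0,0,0,0],[0,0,0,0,0,0]]'
python3 to.py 518.2 -313.8 12 -76
```

```text
time: 9.35
position: [512.5, -308.0, 54.5]
tcp_rot: [[0.971, 0.24, -0.016], [0.24, -0.971, 0.011], [-0.013, -0.015, -1.0]]
wrist_force: [0.3, -0.3, 0.3]
grip_width: 1.0
t 9.3 p [ 512.5 -308.    54.5] jaw -76.1 tilt [-0.016  0.011] j6 0.60 g 1.00 F [ 0.3 -0.3  0.3]
level wx -0.85 wy 0.72
shift tool mm [ 4.6  7.6 42.3] turn about z -0.1
```

```bash
python3 -m inch '[[0.0045,0.0076,0,-0.9,0.7,0],[0,0,0,0,0,0],[0,0,0.01,0,0,0],[0,0,0.01,0,0,0],[0,0,0.01,0,0,0],[0,0,0.006,0,0,0],[0,0,0,0,0,0],[0,0,0,0,0,0]]'
python3 to.py 518.2 -313.8 12 -76
```

```text
time: 10.15
position: [520.3, -315.3, 16.0]
tcp_rot: [[0.971, 0.24, 0.002], [0.24, -0.971, -0.003], [0.002, 0.004, -1.0]]
wrist_force: [-0.2, 0.7, 0.8]
grip_width: 0.997
t 10.2 p [ 520.3 -315.3   16. ] jaw -76.1 tilt [ 0.002 -0.003] j6 0.60 g 1.00 F [-0.2  0.7  0.8]
level wx 0.21 wy -0.09
shift tool mm [-1.6 -2.   3.9] turn about z -0.1
```

Close, then lift.

```bash
python3 -m inch '[[-0.0016,-0.002,0.004,0.2,-0.1,0],[0,0,0,0,0,0]]'; python3 to.py 518.2 -313.8 12 -76
python3 -m inch '[[0,0,0,0,0,0],[0,0,0,0,0,0],[0,0,0,0,0,0],[0,0,0,0,0,0],[0,0,0,0,0,0],[0,0,0,0,0,0],[0,0,0,0,0,0],[0,0,-0.02,0,0,0],[0,0,-0.04,0,0,0],[0,0,-0.04,0,0,0],[0,0,-0.03,0,0,0],[0,0,0,0,0,0]]' 255 25
python3 to.py 533 272 140 -76
```

```text
time: 10.35
position: [518.2, -313.7, 11.9]
tcp_rot: [[0.971, 0.24, -0.0], [0.24, -0.971, -0.0], [-0.0, 0.0, -1.0]]
wrist_force: [-0.1, -0.3, -0.9]
grip_width: 1.003
t 10.3 p [ 518.2 -313.7   11.9] jaw -76.1 tilt [-0. -0.] j6 0.60 g 1.00 F [-0.1 -0.3 -0.9]
level wx 0.00 wy 0.01
shift tool mm [-0.   0.1 -0.1] turn about z -0.1
time: 11.55
position: [517.3, -312.9, 145.0]
tcp_rot: [[0.971, 0.24, -0.003], [0.24, -0.971, 0.003], [-0.002, -0.003, -1.0]]
wrist_force: [-0.2, -0.1, 0.0]
grip_width: 0.637
t 11.6 p [ 517.3 -312.9  145. ] jaw -76.1 tilt [-0.003  0.003] j6 0.60 g 0.64 F [-0.2 -0.1  0. ]
level wx -0.19 wy 0.13
shift tool mm [ 155.8 -564.     6.5] turn about z -0.1
```

```bash
python3 -m inch '[[0.011,-0.042,0,0,0,0],[0.011,-0.042,0,0,0,0],[0.011,-0.042,0,0,0,0],[0.011,-0.042,0,0,0,0],[0.011,-0.042,0,0,0,0],[0.011,-0.042,0,0,0,0],[0.011,-0.042,0,0,0,0],[0.011,-0.042,0,0,0,0],[0.011,-0.042,0,0,0,0],[0.011,-0.042,0,0,0,0],[0.011,-0.035,0,0,0,0],[0,0,0,0,0,0]]'
python3 to.py 533 272 140 -76
```

```text
time: 12.75
position: [519.3, 174.0, 131.1]
tcp_rot: [[0.972, 0.234, -0.018], [0.234, -0.972, 0.004], [-0.016, -0.008, -1.0]]
wrist_force: [0.2, -0.8, -0.2]
grip_width: 0.637
t 12.8 p [519.3 174.  131.1] jaw -76.5 tilt [-0.018  0.004] j6 1.45 g 0.64 F [ 0.2 -0.8 -0.2]
level wx -0.47 wy 0.92
shift tool mm [ 36.1 -92.1  -8.7] turn about z -0.5
```

```bash
python3 -m inch '[[0.012,-0.032,0,-0.5,0.9,-0.5],[0.012,-0.03,0,0,0,0],[0.01,-0.02,0,0,0,0],[0,0,0,0,0,0],[0,0,0,0,0,0],[0,0,0,0,0,0]]'
python3 to.py 533 272 60 -76;python3 wl.py 12 pics/w4.png
```

```text
time: 13.35
position: [529.2, 260.4, 123.2]
tcp_rot: [[0.97, 0.244, -0.01], [0.244, -0.97, -0.006], [-0.011, 0.004, -1.0]]
wrist_force: [-0.6, -0.7, -1.2]
grip_width: 0.639
t 13.3 p [529.2 260.4 123.2] jaw -75.9 tilt [-0.01  -0.006] j6 1.60 g 0.64 F [-0.6 -0.7 -1.2]
level wx 0.22 wy 0.66
shift tool mm [  7.2 -10.6  63.1] turn about z 0.1
[  181     0   337   173 25084] top z 119 circle 655.3 227.3 r 89.3
[249 179  59  32 811] top z 118 circle 550.0 265.5 r 19.5
[ 365  217   41   39 1108] top z 58 circle 529.0 152.8 r 13.6
[ 453  228  107   69 3153] top z 70 circle 533.3 43.8 r 21.3
[333 329  24  18 250] top z 57 circle 419.0 161.7 r 15.3
```

View pics/w4.png

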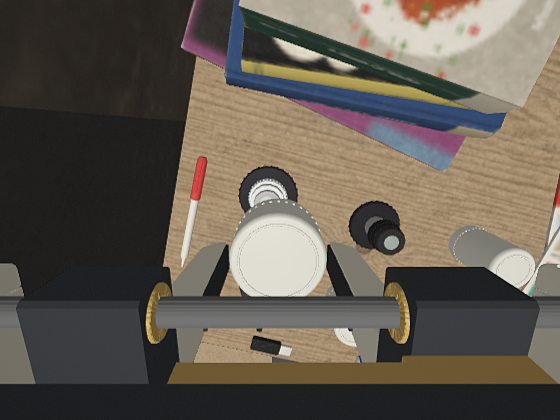

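The cover is held at (278,260), with the adapter base behind it at (268,190). The stacked books are close ahead, so I'll check how much room the gripper body has there.

```bash
python3 - <<'E'
from h import *
d=get_image("wrist");print(d["hand_eye"].round(2))
d=get_image("top");P=cloud(d,d["T"])
for x0 in range(560,720,20):
    m=(P[...,0]>x0)&(P[...,0]<x0+20)&(P[...,1]>100)&(P[...,1]<380)
    print(x0,np.nanpercentile(P[m][:,2],[50,95,99]).round())
E
python3 to.py 533 272 60 -90
```

```text
[[  -0.     -0.97   -0.26   72.1 ]
 [   1.      0.     -0.     -0.2 ]
 [   0.     -0.26    0.97 -188.48]
 [   0.      0.      0.      1.  ]]
560 [272. 553. 556.]
580 [  1. 528. 540.]
600 [ 2. 17. 19.]
620 [19. 67. 76.]
640 [ 79. 121. 122.]
660 [118. 122. 124.]
680 [119. 123. 124.]
700 [502. 521. 524.]
t 13.5 p [529.6 260.4 123.8] jaw -75.9 tilt [-0.009 -0.006] j6 1.60 g 0.64 F [ 0.2  0.3 -1. ]
level wx 0.21 wy 0.60
shift tool mm [  6.8 -10.7  63.7] turn about z 14.1
```

```bash
python3 -m inch '[[0.0068,-0.0107,0,0.2,0.6,0],[0,0,0,0,0,0],[0,0,0.02,0,0,0],[0,0,0.018,0,0,0],[0,0,0.01,0,0,0],[0,0,0,0,0,0],[0,0,0,0,0,0]]'
python3 to.py 533 272 20 -76
```

```text
time: 14.2
position: [536.3, 272.6, 76.7]
tcp_rot: [[0.971, 0.241, 0.006], [0.241, -0.971, 0.002], [0.006, -0.0, -1.0]]
wrist_force: [0.3, 0.1, -0.5]
grip_width: 0.638
t 14.2 p [536.3 272.6  76.7] jaw -76.1 tilt [0.006 0.002] j6 1.61 g 0.64 F [ 0.3  0.1 -0.5]
level wx -0.01 wy -0.35
shift tool mm [-3.6 -0.2 56.7] turn about z -0.1
```

```bash
python3 -m inch '[[-0.0035,0,0.008,0,-0.4,0],[0,0,0.007,0,0,0],[0,0,0,0,0,0],[0,0,0,0,0,0]]'
python3 to.py 533 272 20 -76
```

```text
time: 14.6
position: [533.8, 272.0, 62.4]
tcp_rot: [[0.971, 0.241, 0.001], [0.241, -0.971, 0.001], [0.002, -0.0, -1.0]]
wrist_force: [-0.7, -0.1, -0.6]
grip_width: 0.635
t 14.6 p [533.8 272.   62.4] jaw -76.1 tilt [0.001 0.001] j6 1.61 g 0.63 F [-0.7 -0.1 -0.6]
level wx -0.02 wy -0.09
shift tool mm [-0.9 -0.2 42.3] turn about z -0.1
```

```bash
python3 -m inch '[[-0.001,0,0.01,0,-0.1,0],[0,0,0.008,0,0,0],[0,0,0.006,0,0,0],[0,0,0,0,0,0],[0,0,0,0,0,0]]'
python3 to.py 533 272 20 -76
```

```text
time: 15.1
position: [532.7, 271.8, 36.1]
tcp_rot: [[0.971, 0.241, -0.001], [0.241, -0.971, 0.0], [-0.0, -0.0, -1.0]]
wrist_force: [-0.4, 0.4, 0.1]
grip_width: 0.632
t 15.1 p [532.7 271.8  36.1] jaw -76.1 tilt [-0.001  0.   ] j6 1.61 g 0.63 F [-0.4  0.4  0.1]
level wx -0.02 wy 0.03
shift tool mm [ 0.3 -0.2 16.1] turn about z -0.1
```

```bash
python3 -m inch '[[0,0,0.007,0,0,0],[0,0,0.006,0,0,0],[0,0,0.002,0,0,0],[0,0,0,0,0,0],[0,0,0,0,0,0]]'
python3 to.py 533 272 20 -76
```

```text
time: 15.6
position: [533.4, 272.0, 20.9]
tcp_rot: [[0.97, 0.241, 0.001], [0.241, -0.97, 0.001], [0.001, -0.0, -1.0]]
wrist_force: [-1.5, 0.0, -0.2]
grip_width: 0.635
t 15.6 p [533.4 272.   20.9] jaw -76.0 tilt [0.001 0.001] j6 1.61 g 0.64 F [-1.5  0.  -0.2]
level wx -0.02 wy -0.06
shift tool mm [-0.3 -0.1  0.9] turn about z -0.0
```

```bash
python3 -m inch '[[0,0,0.0008,0,0,0]]' && python3 -m inch '[[0,0,0,0,0,0],[0,0,0,0,0,0],[0,0,0,0,0,0],[0,0,0,0,0,0],[0,0,-0.02,0,0,0],[0,0,-0.03,0,0,0],[0,0,-0.03,0,0,0],[0,0,-0.035,0,0,0],[0,0,0,0,0,0]]' 0
python3 wl.py 10;python3 to.py 435 154 130 -45
```

```text
time: 15.7
position: [533.4, 272.0, 20.7]
tcp_rot: [[0.97, 0.241, 0.001], [0.241, -0.97, 0.001], [0.001, -0.0, -1.0]]
wrist_force: [-4.4, -0.4, 9.5]
grip_width: 0.637
time: 16.6
position: [532.5, 271.5, 137.2]
tcp_rot: [[0.971, 0.241, -0.003], [0.241, -0.971, -0.0], [-0.003, -0.0, -1.0]]
wrist_force: [-0.0, 0.8, 0.2]
grip_width: 1.001
[  197     0   317   177 23516] top z 120 circle 661.6 227.0 r 89.5
[199 163  20  72 386] top z 14 circle 514.5 345.9 r 41.5
[ 248  173   60   65 2961] top z 53 circle 532.8 272.1 r 28.8
[ 369  218   41   38 1005] top z 58 circle 528.9 152.5 r 13.7
[ 454  229   80   38 2088] top z 70 circle 537.4 44.5 r 20.7
[535 228  25  39 453] top z 13 circle 552.8 -39.2 r 24.6
[ 250  256   47   41 1569] top z 62 circle 447.0 255.9 r 13.9
[334 281  36  16 391] top z 39 circle 455.9 161.3 r 10.5
[342 329  45  15 490] top z 57 circle 429.0 151.9 r 23.3
t 16.6 p [530.9 271.1 134.6] jaw -76.1 tilt [-0.007 -0.002] j6 1.61 g 1.00 F [-0.2  0.  -0.7]
level wx -0.00 wy 0.39
shift tool mm [-121.3   90.5    5.5] turn about z -31.1
```

```bash
python3 -m inch '[[-0.03,0.022,0,0,0.4,0],[-0.03,0.022,0,0,0,0],[-0.03,0.022,0,0,0,0],[-0.022,0.016,0,0,0,0],[0,0,0,0,0,-8],[0,0,0,0,0,-8],[0,0,0,0,0,-8],[0,0,0,0,0,-7],[0,0,0,0,0,0],[0,0,0,0,0,0]]'
python3 to.py 435 154 130 -45;python3 wl.py 10
```

```text
time: 17.65
position: [429.4, 159.2, 122.2]
tcp_rot: [[0.696, 0.718, -0.02], [0.718, -0.696, -0.003], [-0.016, -0.012, -1.0]]
wrist_force: [0.6, -0.5, 0.3]
grip_width: 1.001
t 17.6 p [429.4 159.2 122.2] jaw -44.1 tilt [-0.02  -0.003] j6 0.88 g 1.00 F [ 0.6 -0.5  0.3]
level wx -0.71 wy 0.91
shift tool mm [ 0.   7.5 -7.9] turn about z 0.9
[146   0  47  51 298] top z 12 circle 471.6 344.6 r 29.6
[ 237    0   74   75 4521] top z 53 circle 532.3 271.6 r 28.7
[  385     0   175   121 14439] top z 89 circle 649.0 149.4 r 11.3
[ 189   90   59   60 2727] top z 80 circle 443.6 254.3 r 3.8
[ 345  118   42   43 1194] top z 58 circle 528.4 152.5 r 13.7
[ 261  179   55   62 2659] top z 57 circle 434.8 153.1 r 24.9
[ 407  193   78   61 3178] top z 70 circle 533.6 43.1 r 21.3
[ 469  216   82   51 1064] top z 13 circle 575.2 -42.2 r 46.1
[331 261  31  36 712] top z 64 circle 426.4 54.0 r 7.2
[252 273  33  24 441] top z 14 circle 351.8 96.3 r 20.2
[361 329  47  34 874] top z 15 circle 391.8 -60.1 r 30.7
```

```bash
python3 -m inch '[[0,0.008,0,-0.7,0.9,0],[0,0,0,0,0,0],[0,0,0.02,0,0,0],[0,0,0.015,0,0,0],[0,0,0.01,0,0,0],[0,0,0,0,0,0],[0,0,0,0,0,0]]'
python3 to.py 434.9 153.4 24 -45
```

```text
time: 18.4
position: [436.9, 152.8, 76.0]
tcp_rot: [[0.701, 0.713, 0.004], [0.713, -0.701, 0.0], [0.003, 0.002, -1.0]]
wrist_force: [-0.6, 0.7, 0.0]
grip_width: 1.002
t 18.4 p [436.9 152.8  76. ] jaw -44.5 tilt [0.004 0.   ] j6 0.87 g 1.00 F [-0.6  0.7  0. ]
level wx 0.14 wy -0.18
shift tool mm [-1.1 -2.  52. ] turn about z 0.5
```

```bash
python3 -m inch '[[-0.001,-0.002,0.014,0.1,-0.2,0],[0,0,0.014,0,0,0],[0,0,0.012,0,0,0],[0,0,0.006,0,0,0],[0,0,0,0,0,0],[0,0,0,0,0,0]]'
python3 to.py 434.9 153.4 24 -45
```

```text
time: 19.0
position: [439.0, 154.0, 32.8]
tcp_rot: [[0.702, 0.712, 0.008], [0.712, -0.702, 0.0], [0.006, 0.006, -1.0]]
wrist_force: [-0.6, 0.7, 0.0]
grip_width: 0.998
t 19.0 p [439.  154.   32.8] jaw -44.6 tilt [0.008 0.   ] j6 0.88 g 1.00 F [-0.6  0.7  0. ]
level wx 0.35 wy -0.34
shift tool mm [-3.4 -2.5  8.8] turn about z 0.4
```

```bash
python3 -m inch '[[-0.0035,-0.0025,0.005,0.4,-0.3,0],[0,0,0.003,0,0,0],[0,0,0,0,0,0]]'
python3 to.py 434.9 153.4 24 -45
python3 -m inch '[[0,0,0,0,0,0],[0,0,0,0,0,0],[0,0,0,0,0,0],[0,0,0,0,0,0],[0,0,0,0,0,0],[0,0,0,0,0,0],[0,0,0,0,0,0],[0,0,0,0,0,0],[0,0,0,0,0,0]]' 255 25
```

```text
time: 19.3
position: [435.7, 153.4, 25.6]
tcp_rot: [[0.702, 0.712, 0.002], [0.712, -0.702, 0.002], [0.003, 0.0, -1.0]]
wrist_force: [-0.2, -1.1, -0.0]
grip_width: 0.998
t 19.3 p [435.7 153.4  25.6] jaw -44.6 tilt [0.002 0.002] j6 0.87 g 1.00 F [-0.2 -1.1 -0. ]
level wx 0.02 wy -0.15
shift tool mm [-0.5 -0.6  1.6] turn about z 0.4
time: 20.2
position: [436.0, 153.4, 26.1]
tcp_rot: [[0.702, 0.712, 0.003], [0.712, -0.702, 0.002], [0.003, 0.001, -1.0]]
wrist_force: [0.7, -0.7, -0.1]
grip_width: 0.535
```

```bash
python3 -m inch '[[0,0,-0.025,0,0,0],[0,0,-0.035,0,0,0],[0,0,-0.035,0,0,0],[0,0,0,0,0,0],[0,0,0,0,0,0]]'
python3 to.py 528.7 152.7 34 -45
```

```text
time: 20.7
position: [434.1, 153.0, 122.9]
tcp_rot: [[0.702, 0.712, -0.002], [0.712, -0.702, 0.001], [-0.0, -0.002, -1.0]]
wrist_force: [-0.0, -0.0, -1.3]
grip_width: 0.539
t 20.7 p [434.1 153.  122.9] jaw -44.6 tilt [-0.002  0.001] j6 0.87 g 0.54 F [-0.  -0.  -1.3]
level wx -0.11 wy 0.01
shift tool mm [66.2 67.7 88.8] turn about z 0.4
```

```bash
python3 -m inch '[[0.022,0.022,0,0,0,0],[0.022,0.022,0,0,0,0],[0.02,0.022,0,0,0,0],[0,0,0,0,0,0],[0,0,0,0,0,0]]'
python3 to.py 528.7 152.7 34 -45; python3 wl.py 10 pics/w5.png
```

```text
time: 21.2
position: [524.3, 152.1, 116.2]
tcp_rot: [[0.702, 0.712, -0.012], [0.712, -0.702, 0.001], [-0.008, -0.009, -1.0]]
wrist_force: [-0.4, 0.3, -0.1]
grip_width: 0.536
t 21.2 p [524.3 152.1 116.2] jaw -44.6 tilt [-0.012  0.001] j6 0.85 g 0.54 F [-0.4  0.3 -0.1]
level wx -0.50 wy 0.44
shift tool mm [ 4.2  3.4 82.1] turn about z 0.4
[  248     0   242   186 19399] top z 114 circle 650.9 182.7 r 44.6
[ 75  28  78  96 788] top z 14 circle 499.3 343.6 r 56.4
[ 148   69   80   75 4595] top z 53 circle 532.7 271.6 r 29.0
[  94  162   80   57 2923] top z 86 circle 443.6 254.2 r 3.5
[ 486  181   74   83 3042] top z 50 circle 692.1 -17.6 r 33.1
[243 189  70  43 851] top z 118 circle 531.4 159.5 r 22.2
[349 251  29  27 340] top z 58 circle 546.1 59.6 r 2.5
[505 284  25  13 160] top z 12 circle 642.3 -103.2 r 14.4
[268 329  22  34 589] top z 69 circle 426.5 54.0 r 5.5
[508 329  15  34 277] top z 30 circle 606.8 -134.2 r 15.1
[210 336  15  19 151] top z 13 circle 350.7 84.0 r 12.2
```

View pics/w5.png

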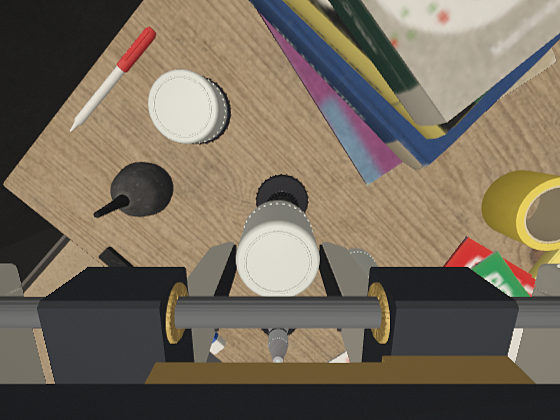

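The low cover at (188,106) sits fully on the adapter. The tall cover is in the grip at (278,258), with the eyepiece base behind it at (282,195). I'll centre it and lower it.

```bash
python3 -m inch '[[0.0042,0.0034,0,-0.5,0.4,0],[0,0,0,0,0,0],[0,0,0.01,0,0,0],[0,0,0.01,0,0,0],[0,0,0,0,0,0],[0,0,0,0,0,0]]'
python3 to.py 528.7 152.7 34 -45
```

```text
time: 21.85
position: [525.6, 153.1, 93.2]
tcp_rot: [[0.701, 0.713, -0.003], [0.713, -0.701, -0.001], [-0.003, -0.002, -1.0]]
wrist_force: [0.2, -0.2, -0.5]
grip_width: 0.533
t 21.9 p [525.6 153.1  93.2] jaw -44.5 tilt [-0.003 -0.001] j6 0.86 g 0.53 F [ 0.2 -0.2 -0.5]
level wx -0.09 wy 0.17
shift tool mm [ 2.1  2.5 59.2] turn about z 0.5
```

```bash
python3 -m inch '[[0.002,0.0025,0,-0.1,0.2,0],[0,0,0.008,0,0,0],[0,0,0.008,0,0,0],[0,0,0.006,0,0,0],[0,0,0,0,0,0],[0,0,0,0,0,0]]'
python3 to.py 528.7 152.7 34 -45
```

```text
time: 22.45
position: [529.2, 152.6, 69.2]
tcp_rot: [[0.701, 0.713, 0.001], [0.713, -0.701, 0.0], [0.001, 0.0, -1.0]]
wrist_force: [0.0, 0.1, -1.2]
grip_width: 0.539
t 22.4 p [529.2 152.6  69.2] jaw -44.5 tilt [0.001 0.   ] j6 0.85 g 0.54 F [ 0.   0.1 -1.2]
level wx 0.03 wy -0.05
shift tool mm [-0.4 -0.5 35.2] turn about z 0.5
```

```bash
python3 -m inch '[[0,-0.0005,0.008,0,0,0],[0,0,0.008,0,0,0],[0,0,0.006,0,0,0],[0,0,0,0,0,0],[0,0,0,0,0,0]]'
python3 to.py 528.7 152.7 34 -45
```

```text
time: 22.95
position: [528.8, 153.0, 45.1]
tcp_rot: [[0.701, 0.713, 0.001], [0.713, -0.701, 0.0], [0.001, 0.0, -1.0]]
wrist_force: [0.8, 0.1, -0.1]
grip_width: 0.533
t 22.9 p [528.8 153.   45.1] jaw -44.5 tilt [0.001 0.   ] j6 0.86 g 0.53 F [ 0.8  0.1 -0.1]
level wx 0.02 wy -0.04
shift tool mm [-0.3  0.1 11.1] turn about z 0.5
```

```bash
python3 -m inch '[[0,0,0.006,0,0,0],[0,0,0.003,0,0,0],[0,0,0.0015,0,0,0],[0,0,0,0,0,0]]'
python3 to.py 528.7 152.7 34 -45
```

```text
time: 23.35
position: [529.3, 153.1, 34.1]
tcp_rot: [[0.701, 0.713, 0.002], [0.713, -0.701, 0.0], [0.002, 0.001, -1.0]]
wrist_force: [0.6, -0.6, -0.7]
grip_width: 0.537
t 23.4 p [529.3 153.1  34.1] jaw -44.5 tilt [0.002 0.   ] j6 0.86 g 0.54 F [ 0.6 -0.6 -0.7]
level wx 0.06 wy -0.09
shift tool mm [-0.7 -0.2  0.1] turn about z 0.5
```

```bash
python3 -m inch '[[0,0,0.0008,0,0,0],[0,0,0,0,0,0]]' && python3 -m inch '[[0,0,0,0,0,0],[0,0,0,0,0,0],[0,0,0,0,0,0],[0,0,0,0,0,0],[0,0,-0.02,0,0,0],[0,0,-0.03,0,0,0],[0,0,-0.03,0,0,0],[0,0,-0.025,0,0,0],[0,0,0,0,0,0]]' 0
python3 wl.py 10;python3 to.py 533.5 43.4 130 -45
```

```text
time: 23.55
position: [529.6, 153.2, 34.3]
tcp_rot: [[0.701, 0.713, 0.003], [0.713, -0.701, 0.001], [0.002, 0.002, -1.0]]
wrist_force: [0.6, -0.1, -0.5]
grip_width: 0.534
time: 24.45
position: [528.5, 153.0, 141.6]
tcp_rot: [[0.701, 0.713, -0.0], [0.713, -0.701, 0.0], [-0.0, -0.001, -1.0]]
wrist_force: [-0.3, 0.4, -0.4]
grip_width: 0.998
[  230     0   232   186 16601] top z 114 circle 651.2 191.7 r 53.4
[ 88  42  73  87 646] top z 14 circle 499.6 344.6 r 56.6
[ 157   81   73   67 3726] top z 53 circle 532.6 271.8 r 28.9
[ 109  164   70   51 2396] top z 85 circle 443.5 254.2 r 3.4
[ 252  178   53   59 2454] top z 65 circle 528.9 153.0 r 24.8
[ 466  181   79   64 2420] top z 50 circle 697.5 -19.4 r 34.4
[513 245  36  22 419] top z 15 circle 688.0 -104.6 r 19.5
[ 329  246   41   51 1247] top z 70 circle 531.0 48.2 r 17.7
[423 269  22  24 189] top z 12 circle 594.2 -48.4 r 16.0
[197 329  28  15 249] top z 14 circle 348.8 90.4 r 17.6
[266 329  19  22 311] top z 70 circle 426.5 53.8 r 5.5
[ 314  329   94   34 2185] top z 17 circle 466.8 -67.9 r 45.6
t 24.5 p [527.4 152.8 139.7] jaw -44.5 tilt [-0.003  0.   ] j6 0.86 g 1.00 F [-0.6 -0.2  0.8]
level wx -0.13 wy 0.12
shift tool mm [-73.8  81.1   9.7] turn about z 0.5
```

```bash
python3 -m inch '[[-0.025,0.027,0,0,0,0],[-0.025,0.027,0,0,0,0],[-0.023,0.026,0,0,0,0],[0,0,0,0,0,0],[0,0,0,0,0,0]]'
python3 wl.py 10;python3 to.py 533.5 43.5 130 -45
```

```text
time: 25.0
position: [529.4, 42.9, 132.2]
tcp_rot: [[0.699, 0.715, -0.013], [0.715, -0.699, 0.002], [-0.008, -0.011, -1.0]]
wrist_force: [0.5, 0.8, -0.0]
grip_width: 1.001
[  0   0  21  29 163] top z 12 circle 475.1 342.6 r 16.6
[  46    0   98   63 4540] top z 53 circle 532.0 270.9 r 29.3
[  218     0   166   107 10462] top z 82 circle 666.4 134.2 r 22.7
[   0   77   92   59 3591] top z 75 circle 444.4 253.5 r 4.8
[ 158   93   71   62 3377] top z 66 circle 528.8 152.5 r 25.0
[ 410  100   81   68 2425] top z 50 circle 697.9 -19.5 r 34.2
[ 259  179   47   56 2056] top z 70 circle 533.6 42.6 r 21.0
[ 461  178   68   64 1775] top z 15 circle 692.7 -130.2 r 42.2
[ 268  202  137   95 3669] top z 17 circle 522.2 -38.6 r 80.6
[ 387  212   94   85 3385] top z 32 circle 621.5 -122.6 r 28.9
[192 241  31  46 512] top z 69 circle 427.6 51.3 r 4.8
[120 259  26  24 341] top z 14 circle 351.1 102.5 r 14.5
[ 232  329  176   38 5366] top z 35 circle 451.4 -112.3 r 27.5
t 25.1 p [529.3  43.  132.2] jaw -44.3 tilt [-0.013  0.001] j6 0.65 g 1.00 F [ 0.2 -0.6  0.1]
level wx -0.60 wy 0.48
shift tool mm [3.3 2.7 2.1] turn about z 0.7
```

```bash
python3 -m inch '[[0.0033,0.003,0,-0.6,0.5,0],[0,0,0,0,0,0],[0,0,0.016,0,0,0],[0,0,0.016,0,0,0],[0,0,0.008,0,0,0],[0,0,0,0,0,0],[0,0,0,0,0,0]]'
python3 to.py 533.5 43.2 34 -45
```

```text
time: 25.75
position: [533.8, 49.5, 90.4]
tcp_rot: [[0.693, 0.721, 0.002], [0.721, -0.693, 0.001], [0.002, 0.0, -1.0]]
wrist_force: [-0.3, 0.1, -0.1]
grip_width: 1.001
t 25.8 p [533.8  49.5  90.4] jaw -43.9 tilt [0.002 0.001] j6 0.65 g 1.00 F [-0.3  0.1 -0.1]
level wx 0.01 wy -0.13
shift tool mm [-4.9  4.1 56.4] turn about z 1.1
```

```bash
python3 -m inch '[[-0.005,0.0042,0,0,-0.1,0],[0,0,0,0,0,0],[0,0,0.015,0,0,0],[0,0,0.012,0,0,0],[0,0,0.012,0,0,0],[0,0,0.006,0,0,0],[0,0,0,0,0,0],[0,0,0,0,0,0]]'
python3 to.py 533.5 43.2 34 -45
```

```text
time: 26.55
position: [536.1, 41.8, 46.2]
tcp_rot: [[0.694, 0.72, 0.006], [0.72, -0.694, -0.001], [0.004, 0.005, -1.0]]
wrist_force: [0.3, -0.0, -0.5]
grip_width: 1.005
t 26.6 p [536.1  41.8  46.2] jaw -43.9 tilt [ 0.006 -0.001] j6 0.64 g 1.00 F [ 0.3 -0.  -0.5]
level wx 0.29 wy -0.22
shift tool mm [-0.8 -2.9 12.2] turn about z 1.1
```

```bash
python3 -m inch '[[-0.0008,-0.003,0.006,0.3,-0.2,0],[0,0,0.004,0,0,0],[0,0,0.001,0,0,0],[0,0,0,0,0,0]]'
python3 to.py 533.5 43.2 34 -45
python3 -m inch '[[0,0,0,0,0,0],[0,0,0,0,0,0],[0,0,0,0,0,0],[0,0,0,0,0,0],[0,0,0,0,0,0],[0,0,0,0,0,0],[0,0,0,0,0,0],[0,0,0,0,0,0],[0,0,0,0,0,0],[0,0,0,0,0,0],[0,0,0,0,0,0]]' 255 25
```

```text
time: 26.95
position: [533.9, 43.5, 35.1]
tcp_rot: [[0.693, 0.721, 0.001], [0.721, -0.693, 0.0], [0.001, 0.001, -1.0]]
wrist_force: [-0.2, 1.1, 0.0]
grip_width: 1.002
t 26.9 p [533.9  43.5  35.1] jaw -43.9 tilt [0.001 0.   ] j6 0.64 g 1.00 F [-0.2  1.1  0. ]
level wx 0.03 wy -0.06
shift tool mm [-0.5 -0.1  1.1] turn about z 1.1
time: 28.05
position: [534.5, 43.4, 35.8]
tcp_rot: [[0.693, 0.721, 0.002], [0.721, -0.693, 0.0], [0.002, 0.002, -1.0]]
wrist_force: [-0.9, -0.4, 0.3]
grip_width: 0.452
```

```bash
python3 -m inch '[[0,0,-0.025,0,0,0],[0,0,-0.035,0,0,0],[0,0,-0.035,0,0,0],[0,0,-0.01,0,0,0],[0,0,0,0,0,0],[0,0,0,0,0,0]]'
python3 to.py 426.5 54.2 44 -45
```

```text
time: 28.65
position: [532.1, 43.5, 141.2]
tcp_rot: [[0.693, 0.72, -0.003], [0.72, -0.693, 0.001], [-0.002, -0.003, -1.0]]
wrist_force: [-0.1, 0.7, -0.3]
grip_width: 0.453
t 28.6 p [532.1  43.5 141.2] jaw -43.9 tilt [-0.003  0.001] j6 0.64 g 0.45 F [-0.1  0.7 -0.3]
level wx -0.18 wy 0.10
shift tool mm [-65.4 -83.2  97.6] turn about z 1.1
```

```bash
python3 -m inch '[[-0.021,-0.027,0,0,0,0],[-0.021,-0.027,0,0,0,0],[-0.02,-0.025,0,0,0,0],[0,0,0,0,0,0],[0,0,0,0,0,0],[0,0,0,0,0,0]]'
python3 to.py 426.5 54.2 44 -45; python3 wl.py 10 pics/w6.png
```

```text
time: 29.25
position: [423.8, 54.4, 131.8]
tcp_rot: [[0.694, 0.72, -0.019], [0.72, -0.694, 0.003], [-0.011, -0.016, -1.0]]
wrist_force: [-0.9, 0.4, -1.1]
grip_width: 0.451
t 29.2 p [423.8  54.4 131.8] jaw -44.0 tilt [-0.019  0.003] j6 0.63 g 0.45 F [-0.9  0.4 -1.1]
level wx -0.92 wy 0.65
shift tool mm [ 2.7  3.5 87.8] turn about z 1.0
[  82    0   89   59 3434] top z 82 circle 443.0 253.9 r 3.8
[ 257    0   64   82 4118] top z 66 circle 528.4 152.6 r 24.9
[364   0  58  31 934] top z 18 circle 622.4 117.0 r 24.1
[ 509   16   51   81 3108] top z 50 circle 681.4 -9.5 r 27.1
[  338   127   222   170 18474] top z 30 circle 553.0 -111.7 r 82.9
[250 185  57  45 650] top z 118 circle 428.5 59.4 r 19.2
[188 203  37  35 609] top z 14 circle 350.1 94.6 r 21.7
```

View pics/w6.png

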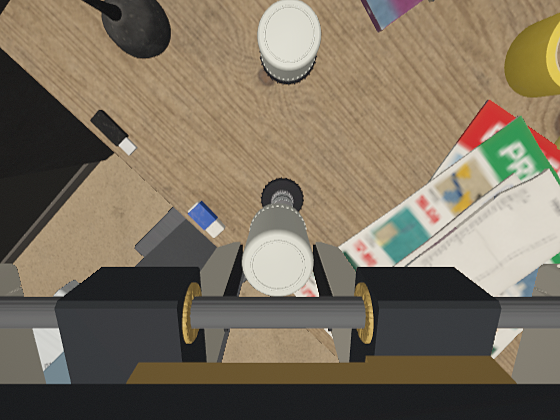

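The tallest cover is in the grip at (278,262), and the objective stands behind it at (282,200). The cover on the eyepiece at (289,38) looks seated.

```bash
python3 -m inch '[[0.0027,0.0035,0,-0.9,0.7,0],[0,0,0,0,0,0],[0,0,0.008,0,0,0],[0,0,0.004,0,0,0],[0,0,0,0,0,0],[0,0,0,0,0,0]]'
python3 to.py 426.5 54.2 44 -45
```

```text
time: 29.9
position: [431.2, 53.3, 117.8]
tcp_rot: [[0.694, 0.72, 0.002], [0.72, -0.694, 0.001], [0.002, 0.001, -1.0]]
wrist_force: [-0.1, -0.2, -0.7]
grip_width: 0.454
t 29.9 p [431.2  53.3 117.8] jaw -44.0 tilt [0.002 0.001] j6 0.63 g 0.45 F [-0.1 -0.2 -0.7]
level wx 0.06 wy -0.11
shift tool mm [-2.7 -4.1 73.8] turn about z 1.0
```

```bash
python3 -m inch '[[-0.0027,-0.004,0,0.1,-0.1,0],[0,0,0,0,0,0],[0,0,0.005,0,0,0],[0,0,0.004,0,0,0],[0,0,0,0,0,0]]'
python3 to.py 426.5 54.2 44 -45
```

```text
time: 30.4
position: [426.1, 54.2, 108.4]
tcp_rot: [[0.694, 0.72, 0.0], [0.72, -0.694, 0.0], [0.0, -0.0, -1.0]]
wrist_force: [-0.6, 0.8, -0.7]
grip_width: 0.447
t 30.4 p [426.1  54.2 108.4] jaw -44.0 tilt [0. 0.] j6 0.63 g 0.45 F [-0.6  0.8 -0.7]
level wx -0.01 wy -0.03
shift tool mm [ 0.2  0.3 64.4] turn about z 1.0
```

```bash
python3 -m inch '[[0,0,0.008,0,0,0],[0,0,0.008,0,0,0],[0,0,0.008,0,0,0],[0,0,0,0,0,0],[0,0,0,0,0,0]]'
python3 to.py 426.5 54.2 44 -45
```

```text
time: 30.9
position: [425.7, 54.3, 81.5]
tcp_rot: [[0.694, 0.72, -0.001], [0.72, -0.694, 0.001], [-0.0, -0.001, -1.0]]
wrist_force: [0.6, -0.1, -0.1]
grip_width: 0.453
t 30.9 p [425.7  54.3  81.5] jaw -44.0 tilt [-0.001  0.001] j6 0.63 g 0.45 F [ 0.6 -0.1 -0.1]
level wx -0.08 wy 0.02
shift tool mm [ 0.5  0.7 37.5] turn about z 1.0
```

```bash
python3 -m inch '[[0.0005,0.0007,0.008,0,0,0],[0,0,0.008,0,0,0],[0,0,0.008,0,0,0],[0,0,0.004,0,0,0],[0,0,0,0,0,0],[0,0,0,0,0,0]]'
python3 to.py 426.5 54.2 44 -45
```

```text
time: 31.5
position: [426.7, 54.1, 50.9]
tcp_rot: [[0.694, 0.72, -0.001], [0.72, -0.694, 0.001], [-0.0, -0.002, -1.0]]
wrist_force: [0.5, 0.6, 0.4]
grip_width: 0.452
t 31.5 p [426.7  54.1  50.9] jaw -44.0 tilt [-0.001  0.001] j6 0.63 g 0.45 F [0.5 0.6 0.4]
level wx -0.09 wy 0.03
shift tool mm [-0.1 -0.1  6.9] turn about z 1.0
```

```bash
python3 -m inch '[[0,0,0.004,0,0,0],[0,0,0.002,0,0,0],[0,0,0.001,0,0,0],[0,0,0,0,0,0]]'
python3 to.py 426.5 54.2 44 -45
```

```text
time: 31.9
position: [427.2, 54.1, 43.9]
tcp_rot: [[0.694, 0.72, -0.0], [0.72, -0.694, 0.001], [0.0, -0.0, -1.0]]
wrist_force: [-0.7, 1.0, -0.3]
grip_width: 0.453
t 31.9 p [427.2  54.1  43.9] jaw -44.0 tilt [-0.     0.001] j6 0.63 g 0.45 F [-0.7  1.  -0.3]
level wx -0.03 wy -0.02
shift tool mm [-0.4 -0.6 -0.1] turn about z 1.0
```

```bash
python3 -m inch '[[0,0,0,0,0,0],[0,0,0,0,0,0],[0,0,0,0,0,0],[0,0,0,0,0,0],[0,0,-0.02,0,0,0],[0,0,-0.03,0,0,0],[0,0,-0.04,0,0,0],[0,0,-0.04,0,0,0],[0,0,-0.04,0,0,0],[0,0,0,0,0,0],[0,0,0,0,0,0]]' 0
python3 wl.py 10 pics/w7.png
python3 - <<'E'
from h import *
for c in ("top","scene"):
    d=get_image(c);cv2.imwrite(f"pics/{c}9.png",d["image"][...,::-1])
    if c=="top":
        P=cloud(d,d["T"])
        for x,y,h in [(427,54,76),(529,153,63),(533,272,50),(618,-321,38)]:
            m=(np.hypot(P[...,0]-x,P[...,1]-y)<45)&(P[...,2]>h-6)&(P[...,2]<h+8)
            q=P[m];print(x,y,h,len(q), q.mean(0).round(1) if len(q) else "", np.polyfit(q[:,0],q[:,2],1)[0].round(3) if len(q) else "")
E
```

```text
time: 33.0
position: [426.3, 54.1, 220.5]
tcp_rot: [[0.694, 0.719, -0.001], [0.719, -0.694, 0.001], [-0.0, -0.001, -1.0]]
wrist_force: [-0.7, 0.3, -0.3]
grip_width: 1.004
[189   0  49  21 698] top z 51 circle 516.6 255.4 r 17.4
[ 320    0  108   59 3448] top z 49 circle 660.2 116.9 r 31.8
[ 139   29   55   50 1927] top z 81 circle 443.1 253.9 r 3.8
[ 260   39   47   58 2059] top z 66 circle 528.5 152.6 r 24.9
[ 450   49   68   59 1830] top z 50 circle 698.1 -19.7 r 33.9
[ 491  120   54   55 1270] top z 15 circle 693.1 -130.5 r 42.5
[  293   133   233   164 18180] top z 29 circle 548.1 -130.8 r 92.7
[ 261  172   36   43 1217] top z 78 circle 426.1 53.4 r 20.9
[204 190  29  29 382] top z 14 circle 350.2 94.7 r 21.6
427 54 76 0  
529 153 63 0  
533 272 50 0  
618 -321 38 536 [ 617.2 -317.8   37.5] 0.009
```

View pics/w7.png

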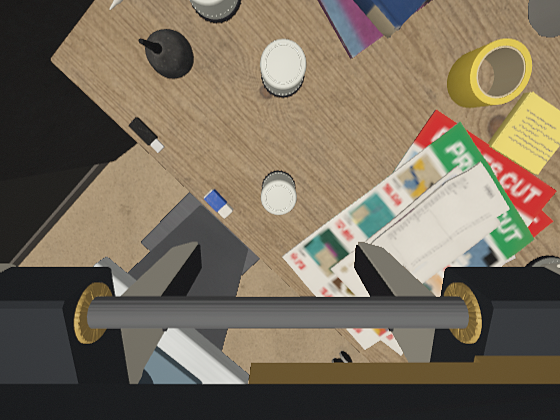

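View pics/scene9.png

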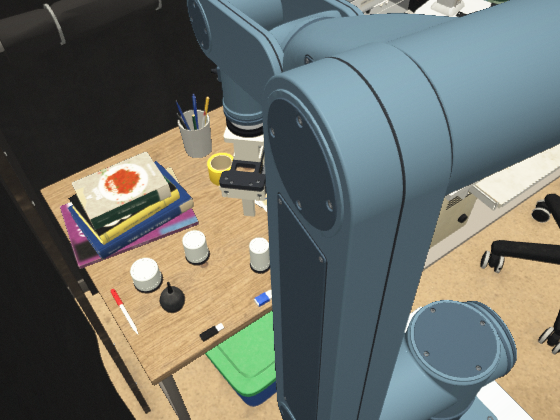

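Each cover's top reads about 8 mm higher than it did on the table: 70→78, 57→66, 45→53 and 33→41. The wrist view at (278,193) and (284,67) and the scene view show the three left-hand covers level on their bases. The gripper is well clear, so I'm handing in.

```bash
python3 -c "
from plant import *
sign_off()"
```

```text
the job is handed in; nothing more can be done
```

All four covers were lowered over their own optics and released: lowest on the front lens, low on the camera adapter, tall on the eyepiece and tallest on the objective. I handed the job in at about 33 s of the 96 s allowed. No optic was knocked over, and the largest wrist force I read was about 10 N.

**Seating:** after each release the wrist camera read that cover's top 8–9 mm higher than when it stood on the table. That matches the 8 mm base.

**Centring:** each cover's top was within about 2 mm of the optic position I had measured beforehand. I did not measure any base again once it was covered.

**Level:** I saw the three left-hand covers standing level in the last pictures. For the front lens I relied on depth alone. The top camera put its cover top at 37.5 mm (38 expected), with a slope of about 0.009 in the one direction I fitted.

**Checks that failed or disagreed:**
- **Top camera:** in the final check it gave no reading on the three left-hand covers, probably because the arm was in the way. Those three rest on the wrist camera and the scene picture.
- **Front-lens position:** the top camera put this cover 3 mm from the wrist camera's position in y. That is inside the 10.5 mm tolerance.
- **Wrist camera height:** it reads about 2–3 mm too high, so I compared changes in its readings instead of using them directly.

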